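# Transfer a reagent set from the bench carrier to the analyser tray, order kept

### The arm

A 6-joint arm with a two-finger parallel gripper is mounted at the origin on the work surface. World frame = base frame: x ahead of the robot, y to its left, z up, the work surface at z = 0. Lengths are in mm, angles in rad, forces in N, time in s.
With the tool pointing down it reaches from about 300 to 775 mm from the base axis. Payload 14.6 kg.
Tool frame: the origin (TCP) lies between the finger pads; the fingertips stand ahead of it and the grasp point (between the pads) lies 11 mm behind it (manip.finger_overhang is the z of the fingertips in the tool frame, in mm); z points along the fingers, y is the line along which they close (so a half turn about z gives the same grasp; the last joint's range is limited). The gripper opens to 94 mm and grips with 3 to 60 N. Pads are 16 mm wide; open, the fingers measure 119 mm over their backs; the gripper's body (75 mm by 177 mm) begins 78 mm behind the grasp point.
Start: joints at [1.104, 0.3, 1.521, -0, 1.321, -0.067], TCP at [214.075, 506.617, 213.446] pointing down, gripper open.
Joint ranges: [-3.03, 3.03], [-0.79, 2.21], [0.23, 2.52], [-1.04, 4.18], [0, 3.07], [-2.55, 2.55]. Speed limits (rad/s): [2.22, 2.22, 2.57, 3.14, 3.14, 3.14].

### API

Orientations are given as [roll, pitch, yaw] about the fixed x, y, z axes, in that order (R = Rz(yaw) Ry(pitch) Rx(roll)).
In Python, from cell import manip gives the robot as it stands.
- The arm moves only by the tool jog_arm, never from a script. Its argument "series" is a list of rows, each a list of 7 numbers: the shift along the world's x, y, z as a fraction of full scale, then the turn, a rotation vector about the world's x, y, z as a fraction of full scale, then the closure, from 0 (fully open) to 1 (shut). In form: [[dx, dy, dz, wx, wy, wz, fingers], ...]. A call has 1 to 8 rows; each row is the pose to reach, as a shift and turn from the pose commanded when the call began; what a row does not reach only later rows make up. Full scale, the value 1, is 120 mm for a shift and 90 degrees for a turn. A row lasts 1/12 s, in which the tool goes at most 41.7 mm and 7.16 degrees, less where a joint would pass 70% of its speed; a pose out of reach is approached as far as the arm can. A call with a number of a shift or a turn outside -1 to 1 is refused whole. A call with a gripper value outside its range is refused whole. The fingers move at their own pace and stop on an object; "grip_force" is the grip in N (left out, the last holds). Time passes only in rows, so rows that repeat a pose let the fingers close. It gives the time, the measured TCP pose, the force, the opening and the grip force at its end, in the units of the state.
- manip.read_state(): the state, without advancing time (a new reading comes with each control period).
- manip.camera(name): name is "scene" or "top"; returns a dict with "frame" (480x640x3 uint8, red, green, blue), "vfov" (degrees; the focal length in pixels is half the picture's height over the tangent of half this angle, whatever the lens; pixels are square), "cx", "cy" (the principal point, pixels), "R" (3x3) and "t" (3): a world point X has camera coordinates R X + t. Camera axes: x right, y down, z forward; pixel columns grow to the right and rows downward; lengths in mm; the calibration is good to about 2 mm. A picture is of the moment at which its call begins. There is no depth.
- manip.sign_off(): hands the job in; it is judged then, once.
The state is a dict: "clock": time; "joints": joint angles; "qd": joint speeds; "effort": joint torques, N m; "eef_pos": TCP position; "eef_rot": TCP orientation; "wrist_force": force on the tool from outside, world axes, zero at the start; "moment": the same for the moment, N m; "finger_gap": finger opening in mm; "finger_force": force on a finger pad.
Only numpy, scipy, OpenCV 4.12 (cv2) and the standard library are available. Lean on these libraries where they do the work, as an engineer would, in place of code of your own. Each camera call takes 0.05 s, during which the arm holds its last target. There are 200 camera calls.

### The job

Move the four reagent bottles from the grey wells of the steel carrier into the analyser's white tray, one to a pocket, keeping their order: the bottle nearest the carrier's pull tab goes into the pocket nearest the tray's pull tab, and so on along the row. Keep them upright and set them down fully onto the pocket floor rather than dropping them, and leave the small white beaker beside the tray where it stands.

Things in the scene. Friction and masses are not known exactly. Their poses are not given: they have to be found in the camera images.
- bottle_a: Loose white plastic reagent bottle with a paper label: tall round bottle, diameter 34, straight wall up to 64 above its underside, then a white shoulder and a narrow black cap of diameter 20; 90 tall (all mm). Origin: centre of its underside, z up. At the start it stands upright in well_a, within 5 mm of the well's centre. 35 to 115 g.
- bottle_b: Loose white plastic reagent bottle with a paper label: squat straight jar, diameter 36, white wall up to 55, then a black cap as wide as the jar; 72 tall (the widest all-black top) (all mm). Origin: centre of its underside, z up. At the start it stands upright in well_b, within 5 mm of the well's centre. 35 to 115 g.
- bottle_c: Loose white plastic reagent bottle with a paper label: square bottle, 32 x 32 with rounded edges, straight walls up to 60, a black cap of diameter 24 on a square white shoulder; 80 tall (all mm). Origin: centre of its underside, z up. At the start it stands upright in well_c, within 5 mm of the well's centre; flat sides square to the well's within 0.12 rad. 35 to 115 g.
- bottle_d: Loose white plastic reagent bottle with a paper label: slim round dropper bottle, diameter 28, straight wall up to 60, then a white cone ending in a small black tip of diameter 8; 90 tall (all mm). Origin: centre of its underside, z up. At the start it stands upright in well_d, within 5 mm of the well's centre. 35 to 115 g.
- well_a: Fixed grey square well of the steel carrier; bottle_a starts in it. Four alike in a row, 58 mm pitch, order changes. Inside 52 x 52 mm; rim 22, inner floor 6.5, origin (centre of underside) 4 mm above the work surface. x across the row, y along it; the carrier's flat D-shaped pull tab (40 x 34 mm) is beyond the row's -y end, so first place = well farthest to -y.
- well_b: Fixed grey square well of the steel carrier; bottle_b starts in it. Four alike in a row, 58 mm pitch, order changes. Inside 52 x 52 mm; rim 22, inner floor 6.5, origin (centre of underside) 4 mm above the work surface. x across the row, y along it; the carrier's flat D-shaped pull tab (40 x 34 mm) is beyond the row's -y end, so first place = well farthest to -y.
- well_c: Fixed grey square well of the steel carrier; bottle_c starts in it. Four alike in a row, 58 mm pitch, order changes. Inside 52 x 52 mm; rim 22, inner floor 6.5, origin (centre of underside) 4 mm above the work surface. x across the row, y along it; the carrier's flat D-shaped pull tab (40 x 34 mm) is beyond the row's -y end, so first place = well farthest to -y.
- well_d: Fixed grey square well of the steel carrier; bottle_d starts in it. Four alike in a row, 58 mm pitch, order changes. Inside 52 x 52 mm; rim 22, inner floor 6.5, origin (centre of underside) 4 mm above the work surface. x across the row, y along it; the carrier's flat D-shaped pull tab (40 x 34 mm) is beyond the row's -y end, so first place = well farthest to -y.
- tray: Fixed one-piece white tray, 64 x 238 mm, four square pockets in a row. Origin: centre of underside, on the work surface; x across, y along the row. Flat D-shaped pull tab (40 x 34 mm) at its -y end. Pocket centres x = 0, y = -87, -29, 29, 87 mm (first to fourth). Pocket 52 x 52 mm inside; floor 6.5, rim 22 mm above the work surface. Tray and carrier may lie any way round, on either side.
- beaker: Loose small white plastic beaker, diameter 52 mm at the lip, 60 mm tall, empty, 60 g, standing beside the tray, its centre 105 to 120 mm from the tray's long axis. Origin: centre of its underside. To be left where it is.
Not all that is in view belongs to the job. Leave any blue, green or turquoise look-alike of the well_d alone.

How it is judged (in metres and radians):
At the end, for the whole second after the job is handed in: Each bottle stands still and upright (0.12 rad) on the floor of the tray pocket whose place, counted from the tray's pull tab, equals its well's place counted from the carrier's tab: underside within 14 mm of the pocket centre along both tray axes and below 11 mm over the work surface (((y of any of well_b, well_c, well_d in the frame of well_a above 0.145 m and y of bottle_a in the frame of tray between -0.101 and -0.073 m) or ((y of any of well_b, well_c, well_d in the frame of well_a above 0.087 m and y of any of well_b, well_c, well_d in the frame of well_a below -0.029 m) and y of bottle_a in the frame of tray between -0.043 and -0.015 m) or ((y of any of well_b, well_c, well_d in the frame of well_a below -0.087 m and y of any of well_b, well_c, well_d in the frame of well_a above 0.029 m) and y of bottle_a in the frame of tray between 0.015 and 0.043 m) or (y of any of well_b, well_c, well_d in the frame of well_a below -0.145 m and y of bottle_a in the frame of tray between 0.073 and 0.101 m)) and x of bottle_a in the frame of tray between -0.014 and 0.014 m and z of each of bottle_a, bottle_b, bottle_c, bottle_d in the frame of tray below 0.011 m and angle between each of bottle_a, bottle_b, bottle_c, bottle_d's own z axis and vertical below 0.12 rad and linear speed of each of bottle_a, bottle_b, bottle_c, bottle_d below 0.02 m/s and ((y of any of well_a, well_c, well_d in the frame of well_b above 0.145 m and y of bottle_b in the frame of tray between -0.101 and -0.073 m) or ((y of any of well_a, well_c, well_d in the frame of well_b above 0.087 m and y of any of well_a, well_c, well_d in the frame of well_b below -0.029 m) and y of bottle_b in the frame of tray between -0.043 and -0.015 m) or ((y of any of well_a, well_c, well_d in the frame of well_b below -0.087 m and y of any of well_a, well_c, well_d in the frame of well_b above 0.029 m) and y of bottle_b in the frame of tray between 0.015 and 0.043 m) or (y of any of well_a, well_c, well_d in the frame of well_b below -0.145 m and y of bottle_b in the frame of tray between 0.073 and 0.101 m)) and x of bottle_b in the frame of tray between -0.014 and 0.014 m and ((y of any of well_a, well_b, well_d in the frame of well_c above 0.145 m and y of bottle_c in the frame of tray between -0.101 and -0.073 m) or ((y of any of well_a, well_b, well_d in the frame of well_c above 0.087 m and y of any of well_a, well_b, well_d in the frame of well_c below -0.029 m) and y of bottle_c in the frame of tray between -0.043 and -0.015 m) or ((y of any of well_a, well_b, well_d in the frame of well_c below -0.087 m and y of any of well_a, well_b, well_d in the frame of well_c above 0.029 m) and y of bottle_c in the frame of tray between 0.015 and 0.043 m) or (y of any of well_a, well_b, well_d in the frame of well_c below -0.145 m and y of bottle_c in the frame of tray between 0.073 and 0.101 m)) and x of bottle_c in the frame of tray between -0.014 and 0.014 m and ((y of any of well_a, well_b, well_c in the frame of well_d above 0.145 m and y of bottle_d in the frame of tray between -0.101 and -0.073 m) or ((y of any of well_a, well_b, well_c in the frame of well_d above 0.087 m and y of any of well_a, well_b, well_c in the frame of well_d below -0.029 m) and y of bottle_d in the frame of tray between -0.043 and -0.015 m) or ((y of any of well_a, well_b, well_c in the frame of well_d below -0.087 m and y of any of well_a, well_b, well_c in the frame of well_d above 0.029 m) and y of bottle_d in the frame of tray between 0.015 and 0.043 m) or (y of any of well_a, well_b, well_c in the frame of well_d below -0.145 m and y of bottle_d in the frame of tray between 0.073 and 0.101 m)) and x of bottle_d in the frame of tray between -0.014 and 0.014 m); the robot touches nothing.
It fails at once if a bottle is tipped more than about 35 degrees (angle between any of bottle_a, bottle_b, bottle_c, bottle_d's own z axis and vertical above 0.6 rad).
It fails at once if a bottle is dropped (falls free of the fingers faster than 0.7 m/s, a fall of about 25 mm) ((linear speed of bottle_a above 0.7 m/s and contact force between the fingers and bottle_a below 0.05 N) or (linear speed of bottle_b above 0.7 m/s and contact force between the fingers and bottle_b below 0.05 N) or (linear speed of bottle_c above 0.7 m/s and contact force between the fingers and bottle_c below 0.05 N) or (linear speed of bottle_d above 0.7 m/s and contact force between the fingers and bottle_d below 0.05 N)).
It fails at once if the beaker is pushed more than 20 mm away or tipped over (distance of beaker from where it was at the start of the episode above 0.02 m or angle between beaker's own z axis and vertical above 0.5 rad).
It also fails if it takes over 128 s, if anything falls off the work surface, if the arm or the gripper's body presses on something with over 40 N, if the wrist force passes 120 N, or if a joint passes its speed limit or range.

## Working session

There is one attempt and no reset: what is moved stays moved. The work goes in short steps, Python scripts to look and compute and a tool call to move; the robot and the scene stay as the last step left them, time stands still between calls to the robot, and variables do not carry over. Pictures are saved under pics/ and viewed, at most 14 in all, crops included, and the job is handed in when it is done.

Besides the shell and the picture viewer there is one more tool, called after "Request:" as name(argument=value, ...), one argument or row to a line, values as JSON. jog_arm: Moves the arm, as the interface text tells. Its arguments: {"type":"object","properties":{"series":{"type":"array"},"grip_force":{"type":"number"}},"required":["series"]}

```bash
mkdir -p pics; python3 - <<'E'
from cell import manip
import cv2,json
for n in("scene","top"):
    c=manip.camera(n); cv2.imwrite(f"pics/{n}0.png",c["frame"][:,:,::-1])
    print(n,c["vfov"],c["cx"],c["cy"],c["R"],c["t"],{k for k in c})
print(manip.read_state(),manip.finger_overhang)
E
```

```text
scene 52.82756851281721 323.0557656096352 236.65684964281093 [[-0.63241864  0.77455932 -0.01022335]
 [ 0.46769076  0.37127674 -0.80213398]
 [-0.61750467 -0.51206585 -0.59705658]] [ 336.4030363  -243.19319175 1290.27787346] {'t', 'cy', 'cx', 'R', 'frame', 'vfov'}
top 44.79195280310229 322.9155193688191 242.66121613762343 [[ 2.23424984e-04 -9.99998976e-01 -1.41381473e-03]
 [-9.93987897e-01 -6.72832554e-05 -1.09489978e-01]
 [ 1.09489771e-01  1.42977753e-03 -9.93986894e-01]] [  52.12536786  577.46858996 1209.86207816] {'t', 'cy', 'cx', 'R', 'frame', 'vfov'}
{'clock': 0.1, 'joints': array([ 1.10439547e+00,  3.00381157e-01,  1.52147892e+00, -2.62068194e-05,
        1.32071816e+00, -6.65718416e-02]), 'qd': array([ 0.00038229, -0.00329207, -0.00154601, -0.00190537, -0.00250896,
       -0.00071127]), 'effort': array([ 6.29359620e-04, -5.32636464e+01, -3.53290057e+01,  7.09445472e-02,
        2.34476494e-02, -7.98123688e-05]), 'eef_pos': array([213.99060979, 506.42888299, 212.97888628]), 'eef_rot': array([-3.14060757e+00, -4.02343577e-05,  2.74177012e+00]), 'wrist_force': array([ 0.24220748,  0.09186016, -0.09379549]), 'moment': array([ 0.00547595,  0.0145682 , -0.05047506]), 'finger_force': 0.0, 'finger_gap': 94.19189720127817} 8.0
```

View pics/top0.png

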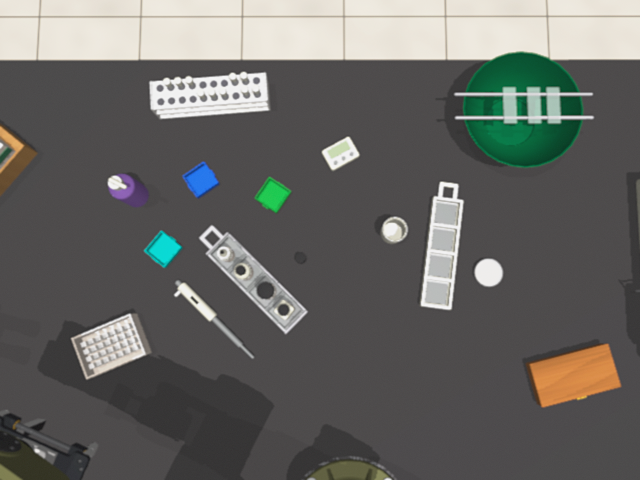

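View pics/scene0.png

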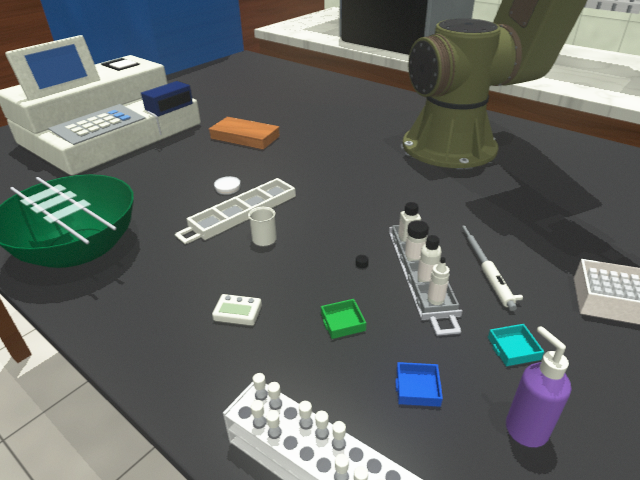

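```bash
cat > h.py <<'E'
import numpy as np,cv2
from cell import manip
def ray(c,u,v):
    f=240/np.tan(np.radians(c["vfov"]/2)); R=np.array(c["R"]);t=np.array(c["t"])
    return -R.T@t, R.T@np.array([(u-c["cx"])/f,(v-c["cy"])/f,1.])
def onz(c,u,v,z):
    o,d=ray(c,u,v); return o+d*(z-o[2])/d[2]
def tri(c1,p1,c2,p2):
    o1,d1=ray(c1,*p1);o2,d2=ray(c2,*p2)
    s=np.linalg.lstsq(np.c_[d1,-d2],o2-o1,rcond=None)[0]
    a=o1+d1*s[0];b=o2+d2*s[1]; return (a+b)/2,np.linalg.norm(a-b)
def proj(c,X):
    f=240/np.tan(np.radians(c["vfov"]/2)); p=np.array(c["R"])@np.asarray(X,float)+np.array(c["t"])
    return p[:2]/p[2]*f+[c["cx"],c["cy"]]
E
python3 - <<'E'
from h import *
c=manip.camera("top"); s=manip.camera("scene")
t=c["frame"]; g=cv2.cvtColor(t,cv2.COLOR_RGB2GRAY)
a=cv2.resize(t[215:345,190:320],(520,520),interpolation=cv2.INTER_CUBIC)
b=cv2.resize(s["frame"][195:335,360:500],(560,520),interpolation=cv2.INTER_CUBIC)
e=cv2.resize(t[175:315,370:510],(520,520),interpolation=cv2.INTER_CUBIC)
cv2.imwrite("pics/crop1.png",np.hstack([a,b])[:,:,::-1] if 0 else cv2.resize(np.hstack([a,b]),(800,385))[:,:,::-1])
cv2.imwrite("pics/crop2.png",e[:,:,::-1])
# tray pockets and outline
m=(g>150).astype(np.uint8); m[:175]=0;m[315:]=0;m[:,:415]=0;m[:,470:]=0
cs,h=cv2.findContours(m,cv2.RETR_CCOMP,cv2.CHAIN_APPROX_NONE)
for k,x in enumerate(cs):
    if cv2.contourArea(x)>40:
        r=cv2.minAreaRect(x); print("tray",h[0][k][3],np.round(r[0],1),np.round(r[1],1),round(r[2],1),np.round(onz(c,*r[0],22)))
# dark caps
for nm,cam,(x0,y0,x1,y1) in(("top",c,(215,235,300,325)),("scene",s,(395,200,450,310))):
    gg=cv2.cvtColor(cam["frame"],cv2.COLOR_RGB2GRAY)[y0:y1,x0:x1]
    m=(gg<45).astype(np.uint8);n,l,st,ce=cv2.connectedComponentsWithStats(m)
    for i in range(1,n):
        if 8<st[i,4]<600: print(nm,st[i],np.round(ce[i]+[x0,y0],1))
E
```

```text
tray -1 [442.9 245.2] [ 31.  126.4] 6.7 [ 573. -205.   22.]
tray 0 [447.6 192. ] [11.7 12. ] 8.1 [ 689. -218.   22.]
scene [10  7 13  8 79] [410.8 210.6]
scene [ 13  27  20  11 125] [417.  233.2]
scene [31 39 12 10 78] [431.6 244.4]
scene [46 59  4  4 10] [442.4 260.7]
```

View pics/crop1.png

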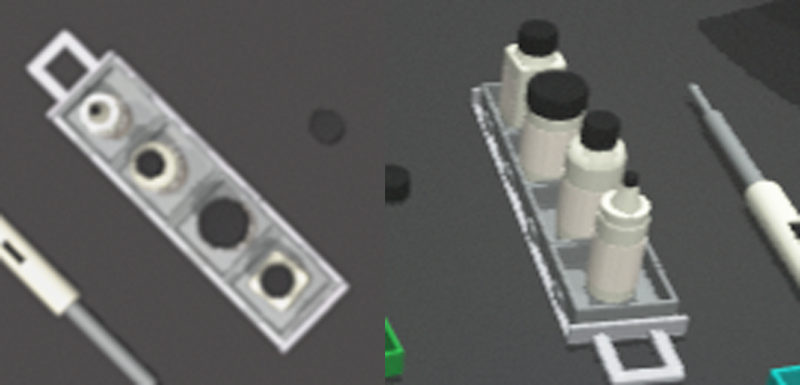

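View pics/crop2.png

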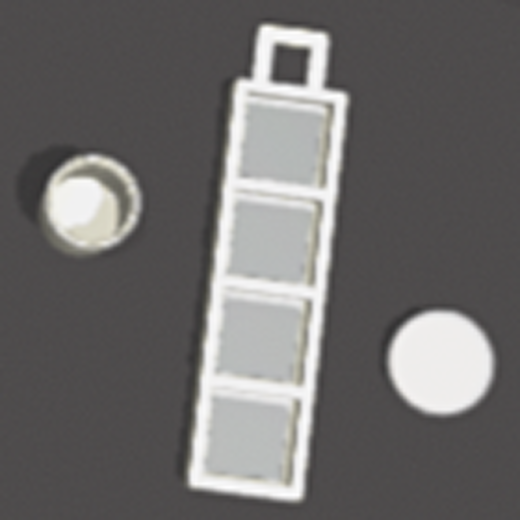

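```bash
python3 - <<'E'
from h import *
c=manip.camera("top"); s=manip.camera("scene")
g=cv2.cvtColor(c["frame"],cv2.COLOR_RGB2GRAY)
# tray
G=cv2.resize(g[175:315,410:480],None,fx=4,fy=4,interpolation=cv2.INTER_CUBIC)
m=(G>120).astype(np.uint8)
cs,_=cv2.findContours(m,cv2.RETR_EXTERNAL,cv2.CHAIN_APPROX_NONE); x=max(cs,key=cv2.contourArea)
f=np.zeros_like(m);cv2.drawContours(f,[x],-1,1,-1);f=cv2.morphologyEx(f,cv2.MORPH_OPEN,np.ones((90,90),np.uint8))
k=max(cv2.findContours(f,cv2.RETR_EXTERNAL,cv2.CHAIN_APPROX_NONE)[0],key=cv2.contourArea)
P=cv2.boxPoints(cv2.minAreaRect(k)); P=(P+.5)/4-.5+[410,175]
W=np.array([onz(c,*p,22) for p in P]); print(np.round(P,1),np.round(W,0)); print("tray",W.mean(0),[np.linalg.norm(W[i]-W[i-1]) for i in range(4)])
# pocket floors, z 6.5
G2=((G>120)&(G<215)).astype(np.uint8);n,l,st,ce=cv2.connectedComponentsWithStats(cv2.morphologyEx(G2,cv2.MORPH_OPEN,np.ones((25,25),np.uint8)))
for i in range(1,n):print("pocket",st[i,2:],np.round(onz(c,*((ce[i]+.5)/4-.5+[410,175]),6.5),1))
print("beaker",onz(c,395,230,60))
# caps
sc=2.963;T=[((u+.5)/sc-.5+190,(v+.5)/sc-.5+215) for u,v in((97,103),(149,163),(223,222),(276,281))]
S=[(442.4,260.7),(431.6,244.4),(417,233.2),(410.8,210.6)]
for nm,p,q,z in zip("dabc",T,S,(100.5,100.5,82.5,90.5)):
    print(nm,np.round(p,1),np.round(onz(c,*p,z),1),"tri",*[np.round(v,1) for v in tri(c,p,s,q)])
C=[onz(c,(u+.5)/sc-.5+190,(v+.5)/sc-.5+215,26) for u,v in((110,55),(50,112),(283,350),(347,287))]
C=np.array(C);print(np.round(C,1),C.mean(0),[np.linalg.norm(C[i]-C[i-1]) for i in range(4)])
E
```

```text
[[419.8 306.5]
 [432.5 193.1]
 [464.5 196.7]
 [451.7 310.1]] [[ 442. -153.   22.]
 [ 687. -185.   22.]
 [ 679. -254.   22.]
 [ 435. -221.   22.]]
tray [ 560.55710155 -203.55794217   22.        ] [np.float64(67.95506626517016), np.float64(246.56318888099761), np.float64(69.41948657653633), np.float64(246.40696437621366)]
pocket [  99   87 7672] [ 644.  -218.3    6.5]
pocket [  98   89 7829] [ 586.3 -210.5    6.5]
pocket [  99   91 7991] [ 528.6 -202.7    6.5]
pocket [ 100   91 8171] [ 470.9 -194.5    6.5]
beaker [600.95170723 -98.31661452  60.        ]
d [222.4 249.4] [556.2 254.2 100.5] tri [555.5 258.4  93.3] 6.3
a [240.  269.7] [515.4 218.3 100.5] tri [516.1 221.4  84.1] 1.7
b [264.9 289.6] [476.2 169.6  82.5] tri [476.3 172.6  62.2] 2.1
c [282.8 309.5] [436.1 132.5  90.5] tri [435.7 134.3  74.1] 1.5
[[598.4 258.5  26. ]
 [557.  301.1  26. ]
 [387.1 131.6  26. ]
 [431.6  86.3  26. ]] [493.53314321 194.38372278  26.        ] [np.float64(239.77848263763275), np.float64(59.41414069503998), np.float64(239.9087922689897), np.float64(63.52288815491052)]
```

Request:
jog_arm(
  series=[
    [0.25, -0.18, 0, 0, 0, -0.08, 0],
    [0.5, -0.35, 0, 0, 0, -0.16, 0.2],
    [0.75, -0.53, 0, 0, 0, -0.24, 0.36],
    [0.95, -0.7, 0, 0, 0, -0.32, 0.36],
    [0.95, -0.7, 0, 0, 0, -0.4, 0.36],
    [0.95, -0.7, 0, 0, 0, -0.413, 0.36],
    [0.95, -0.7, 0, 0, 0, -0.413, 0.36],
    [0.95, -0.7, 0, 0, 0, -0.413, 0.36],
  ],
  grip_force=20,
)

```text
clock: 0.97
eef_pos: [327.5, 423.1, 213.4]
eef_rot: [-3.142, -0.0, 2.098]
wrist_force: [-0.1, -0.7, -0.3]
finger_gap: 60.3
finger_force: 0.0
```

Request:
jog_arm(
  series=[
    [0.25, -0.18, 0, 0, 0, -0.08, 0.36],
    [0.5, -0.35, 0, 0, 0, -0.16, 0.36],
    [0.75, -0.53, 0, 0, 0, -0.24, 0.36],
    [0.95, -0.7, 0, 0, 0, -0.32, 0.36],
    [0.95, -0.7, 0, 0, 0, -0.4, 0.36],
    [0.95, -0.7, 0, 0, 0, -0.413, 0.36],
    [0.95, -0.7, 0, 0, 0, -0.413, 0.36],
    [0.95, -0.7, 0, 0, 0, -0.413, 0.36],
  ],
)

```text
clock: 1.63
eef_pos: [441.2, 339.5, 213.5]
eef_rot: [-3.142, -0.0, 1.451]
wrist_force: [0.4, -0.5, -0.0]
finger_gap: 60.3
finger_force: 0.0
```

Request:
jog_arm(
  series=[
    [0.25, -0.18, 0, 0, 0, -0.08, 0.36],
    [0.5, -0.35, 0, 0, 0, -0.16, 0.36],
    [0.75, -0.53, 0, 0, 0, -0.24, 0.36],
    [0.95, -0.7, -0.2, 0, 0, -0.32, 0.36],
    [0.95, -0.7, -0.4, 0, 0, -0.4, 0.36],
    [0.95, -0.7, -0.44, 0, 0, -0.413, 0.36],
    [0.95, -0.7, -0.44, 0, 0, -0.413, 0.36],
    [0.95, -0.7, -0.44, 0, 0, -0.413, 0.36],
  ],
)

```text
clock: 2.3
eef_pos: [555.5, 256.0, 161.8]
eef_rot: [3.141, -0.001, 0.803]
wrist_force: [0.6, 0.5, 1.3]
finger_gap: 60.2
finger_force: 0.0
```

```bash
python3 - <<'E'
from h import *
s=manip.camera("scene"); c=manip.camera("top")
st=manip.read_state(); print(st["eef_pos"],st["eef_rot"],st["finger_gap"],st["joints"])
a=cv2.resize(s["frame"][100:340,300:540],(400,400),interpolation=cv2.INTER_CUBIC);b=cv2.resize(c["frame"][200:360,180:340],(400,400),interpolation=cv2.INTER_CUBIC)
cv2.imwrite("pics/p3.png",np.hstack([a,b])[:,:,::-1])
E
```

```text
[555.9859629  255.88026556 162.5647699 ] [ 3.14055664e+00 -2.34010590e-03  8.01016013e-01] 59.90183119363198 [3.71477272e-01 4.78584373e-01 1.39515701e+00 3.42226089e-05
 1.26529230e+00 1.14124855e+00]
```

View pics/p3.png

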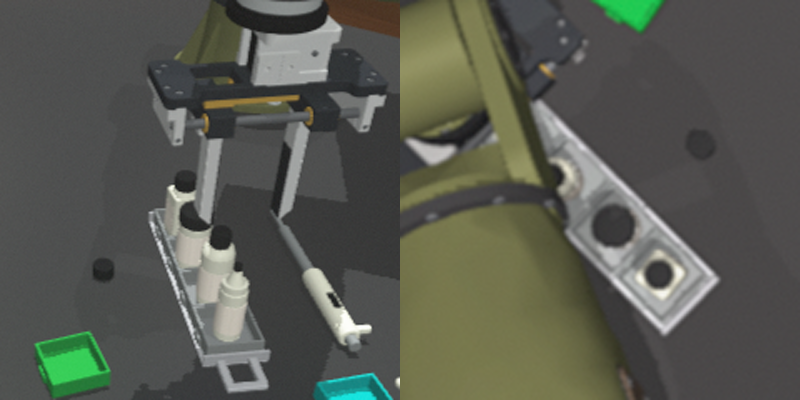

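```bash
python3 - <<'E'
from h import *
s=manip.camera("scene")
for X in((555.7,256,154.3),(556,256,100.5),(556,254,100.5),(556,258,100.5),(515.4,218.3,100.5),(476,170,82.5),(436,132.5,90.5)):print(X,np.round(proj(s,X),1))
E
```

```text
(555.7, 256, 154.3) [444.3 228.6]
(556, 256, 100.5) [439.4 256.6]
(556, 254, 100.5) [438.3 256.1]
(556, 258, 100.5) [440.6 257.2]
(515.4, 218.3, 100.5) [430.8 235.6]
(476, 170, 82.5) [416.4 223.4]
(436, 132.5, 90.5) [410.3 203. ]
```

Request:
jog_arm(
  series=[
    [0, 0, -0.2, 0, 0, 0, 0.36],
    [0, 0, -0.4, 0, 0, 0, 0.36],
    [0, 0, -0.6, 0, 0, 0, 0.36],
    [0, 0, -0.8, 0, 0, 0, 0.36],
    [0, 0, -0.9, 0, 0, 0, 0.36],
    [0, 0, -1, 0, 0, 0, 0.36],
    [0, 0, -1, 0, 0, 0, 0.36],
    [0, 0, -1, 0, 0, 0, 0.45],
  ],
)

```text
clock: 3.12
eef_pos: [556.4, 254.9, 41.4]
eef_rot: [3.141, -0.001, 0.796]
wrist_force: [0.5, 0.1, -0.2]
finger_gap: 56.7
finger_force: 0.0
```

Request:
jog_arm(
  series=[
    [0, 0, 0, 0, 0, 0, 0.5],
    [0, 0, 0, 0, 0, 0, 0.55],
    [0, 0, 0, 0, 0, 0, 0.6],
    [0, 0, 0, 0, 0, 0, 0.65],
    [0, 0, 0, 0, 0, 0, 0.7],
    [0, 0, 0, 0, 0, 0, 0.8],
    [0, 0, 0, 0, 0, 0, 0.9],
    [0, 0, 0, 0, 0, 0, 0.9],
  ],
)

```text
clock: 3.78
eef_pos: [556.2, 254.7, 40.9]
eef_rot: [3.141, -0.0, 0.796]
wrist_force: [-1.5, 0.3, 4.2]
finger_gap: 27.6
finger_force: 20.0
```

```bash
python3 - <<'E'
from h import *
s=manip.camera("scene")
st=manip.read_state(); print(st["eef_pos"],st["eef_rot"],st["finger_gap"],st["finger_force"],st["wrist_force"])
cv2.imwrite("pics/p4.png",cv2.resize(s["frame"][180:330,350:500],(500,500),interpolation=cv2.INTER_CUBIC)[:,:,::-1])
E
```

```text
[556.20149558 254.67586982  40.91144505] [ 3.14147411e+00 -3.54917783e-04  7.95585117e-01] 27.36112109006756 19.998645186424255 [-0.85826674 -0.16445036  3.76729799]
```

View pics/p4.png

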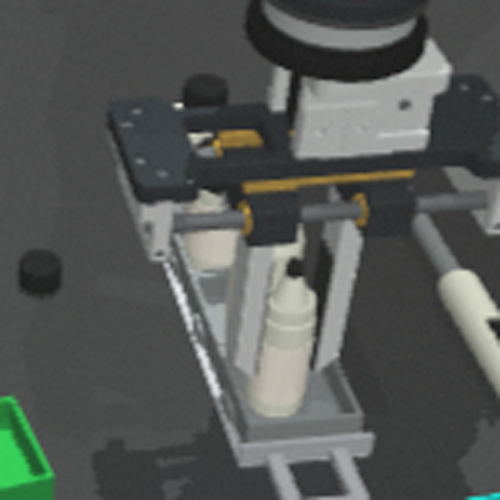

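```bash
python3 - <<'E'
from h import *
s=manip.camera("scene")
q=lambda u,v:((u+.5)*.3-.5+350,(v+.5)*.3-.5+180)
f=onz(s,*q(277,416),10.5); o=ray(s,0,0)[0]; d=f[:2]-o[:2]; d/=np.linalg.norm(d)
base=f[:2]+14*d; print("base",base)
print("tip",onz(s,*q(294,262),100.5))
u=np.array([.702,.712]); v=np.array([-.712,.702])
for b in(base,onz(s,*q(294,262),100.5)[:2]): e=b-[556.2,254.7]; print("along row to tab",e@u,"across",e@v)
E
```

```text
base [555.18386641 258.35512565]
tip [561.05969025 255.99285268 100.5       ]
along row to tab 1.8891236872863977 across 3.2893853235289434
along row to tab 4.3320136592910234 across -2.5525168776792624
```

Request:
jog_arm(
  series=[
    [0, 0, 0.05, 0, 0, 0, 0.9],
    [0, 0, 0.15, 0, 0, 0, 0.9],
    [0, 0, 0.3, 0, 0, 0, 0.9],
    [0, 0, 0.45, 0, 0, 0, 0.9],
    [0, 0, 0.6, 0, 0, 0, 0.9],
    [0, 0, 0.75, 0, 0, 0, 0.9],
    [0, 0, 0.9, 0, 0, 0, 0.9],
    [0, 0, 1, 0, 0, 0, 0.9],
  ],
)

```text
clock: 4.55
eef_pos: [556.4, 254.7, 163.4]
eef_rot: [3.141, -0.002, 0.796]
wrist_force: [-0.3, -1.0, -0.8]
finger_gap: 27.6
finger_force: 20.0
```

Request:
jog_arm(
  series=[
    [0.01, -0.06, 0, 0, 0, -0.01, 0.9],
    [0.03, -0.18, 0, 0, 0, -0.03, 0.9],
    [0.06, -0.34, 0, 0, 0, -0.05, 0.9],
    [0.09, -0.51, 0, 0, 0, -0.08, 0.9],
    [0.12, -0.68, 0, 0, 0, -0.1, 0.9],
    [0.15, -0.85, 0, 0, 0, -0.13, 0.9],
    [0.17, -0.95, 0, 0, 0, -0.14, 0.9],
    [0.178, -0.982, 0, 0, 0, -0.148, 0.9],
  ],
)

```text
clock: 5.22
eef_pos: [577.4, 134.2, 159.7]
eef_rot: [-3.141, 0.002, 0.559]
wrist_force: [0.8, 0.5, -0.5]
finger_gap: 27.7
finger_force: 20.0
```

Request:
jog_arm(
  series=[
    [0.01, -0.06, 0, 0, 0, -0.01, 0.9],
    [0.03, -0.18, 0, 0, 0, -0.03, 0.9],
    [0.06, -0.34, 0, 0, 0, -0.05, 0.9],
    [0.09, -0.51, 0, 0, 0, -0.08, 0.9],
    [0.12, -0.68, 0, 0, 0, -0.1, 0.9],
    [0.15, -0.85, 0, 0, 0, -0.13, 0.9],
    [0.17, -0.95, 0, 0, 0, -0.14, 0.9],
    [0.178, -0.982, 0, 0, 0, -0.148, 0.9],
  ],
)

```text
clock: 5.88
eef_pos: [599.0, 17.3, 160.5]
eef_rot: [3.142, 0.0, 0.328]
wrist_force: [-0.0, 0.4, -1.2]
finger_gap: 27.8
finger_force: 20.0
```

Request:
jog_arm(
  series=[
    [0.01, -0.06, 0, 0, 0, -0.01, 0.9],
    [0.03, -0.18, 0, 0, 0, -0.03, 0.9],
    [0.06, -0.34, 0, 0, 0, -0.05, 0.9],
    [0.09, -0.51, 0, 0, 0, -0.08, 0.9],
    [0.12, -0.68, 0, 0, 0, -0.1, 0.9],
    [0.15, -0.85, 0, 0, 0, -0.13, 0.9],
    [0.17, -0.95, 0, 0, 0, -0.14, 0.9],
    [0.178, -0.982, 0, 0, 0, -0.148, 0.9],
  ],
)

```text
clock: 6.55
eef_pos: [620.3, -100.6, 160.5]
eef_rot: [3.141, 0.0, 0.096]
wrist_force: [-0.3, 1.0, 0.2]
finger_gap: 27.8
finger_force: 20.0
```

Request:
jog_arm(
  series=[
    [0.01, -0.06, 0, 0, 0, -0.01, 0.9],
    [0.03, -0.18, 0, 0, 0, -0.03, 0.9],
    [0.06, -0.34, 0, 0, 0, -0.05, 0.9],
    [0.09, -0.51, 0, 0, 0, -0.08, 0.9],
    [0.12, -0.68, 0, 0, 0, -0.1, 0.9],
    [0.15, -0.85, 0, 0, 0, -0.13, 0.9],
    [0.17, -0.95, 0, 0, 0, -0.14, 0.9],
    [0.178, -0.982, 0, 0, 0, -0.148, 0.9],
  ],
)

```text
clock: 7.22
eef_pos: [641.6, -218.5, 160.4]
eef_rot: [3.141, 0.0, -0.136]
wrist_force: [-0.1, 0.7, -1.0]
finger_gap: 28.0
finger_force: 20.0
```

```bash
python3 - <<'E'
from h import *
s=manip.camera("scene");c=manip.camera("top")
st=manip.read_state(); print(st["eef_pos"],st["eef_rot"],st["finger_gap"],st["finger_force"],st["wrist_force"])
a=cv2.resize(s["frame"][70:270,160:360],(400,400),interpolation=cv2.INTER_CUBIC);b=cv2.resize(c["frame"][170:330,360:520],(400,400),interpolation=cv2.INTER_CUBIC)
cv2.imwrite("pics/p5.png",np.hstack([a,b])[:,:,::-1])
E
```

```text
[ 641.53925764 -216.83442626  160.39511147] [-3.14143617e+00  2.85347528e-04 -1.34638754e-01] 27.940506796514125 19.995301365852356 [-0.06189663 -0.73379334  0.03847954]
```

View pics/p5.png

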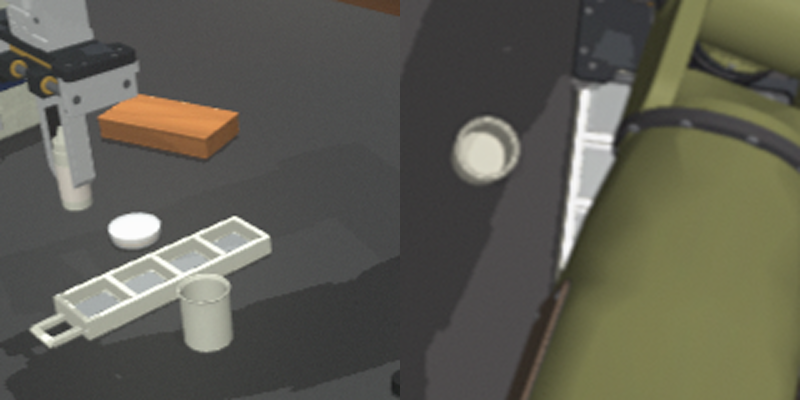

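```bash
python3 - <<'E'
from h import *
s=manip.camera("scene")
q=lambda u,v:((u+.5)/2-.5+160,(v+.5)/2-.5+70)
for n,p in(("p1",(99,306)),("p2",(147,281)),("p3",(192,260)),("p4",(233,238))): print(n,onz(s,*q(*p),6.5))
# rim corners at z22
for p in((53,298),(85,327),(237,217),(271,239)): print("rim",onz(s,*q(*p),22))
f=onz(s,*q(77,209),130); o=ray(s,0,0)[0]; d=f[:2]-o[:2]; d/=np.linalg.norm(d); print("base",f[:2]+14*d)
E
```

```text
p1 [ 640.66172793 -215.58045247    6.5       ]
p2 [ 577.77993202 -211.54112042    6.5       ]
p3 [ 518.05300345 -203.82991245    6.5       ]
p4 [ 455.64594955 -200.74937065    6.5       ]
rim [ 673.67887283 -244.52833368   22.        ]
rim [ 685.78491936 -179.27722475   22.        ]
rim [ 436.84648699 -210.87687119   22.        ]
rim [ 449.05508273 -147.26440754   22.        ]
base [ 644.94882959 -216.07839534]
```

Request:
jog_arm(
  series=[
    [0, 0.023, -0.1, 0, 0, 0, 0.9],
    [0, 0.023, -0.25, 0, 0, 0, 0.9],
    [0, 0.023, -0.4, 0, 0, 0, 0.9],
    [0, 0.023, -0.55, 0, 0, 0, 0.9],
    [0, 0.023, -0.7, 0, 0, 0, 0.9],
    [0, 0.023, -0.8, 0, 0, 0, 0.9],
    [0, 0.023, -0.85, 0, 0, 0, 0.9],
    [0, 0.023, -0.88, 0, 0, 0, 0.9],
  ],
)

```text
clock: 8.03
eef_pos: [641.3, -213.3, 54.1]
eef_rot: [-3.141, 0.001, -0.133]
wrist_force: [-0.2, 0.3, -0.1]
finger_gap: 27.9
finger_force: 20.0
```

```bash
python3 - <<'E'
from h import *
s=manip.camera("scene")
st=manip.read_state(); print(st["eef_pos"],st["eef_rot"],st["finger_gap"],st["finger_force"],st["wrist_force"])
cv2.imwrite("pics/p6.png",cv2.resize(s["frame"][130:250,150:310],(800,600),interpolation=cv2.INTER_CUBIC)[:,:,::-1])
E
```

```text
[ 641.37216188 -213.44127643   54.17899751] [-3.14135944e+00  7.85679931e-04 -1.33697500e-01] 27.80301399247348 19.995119869709015 [-0.17277302 -0.31326151 -0.33724609]
```

View pics/p6.png

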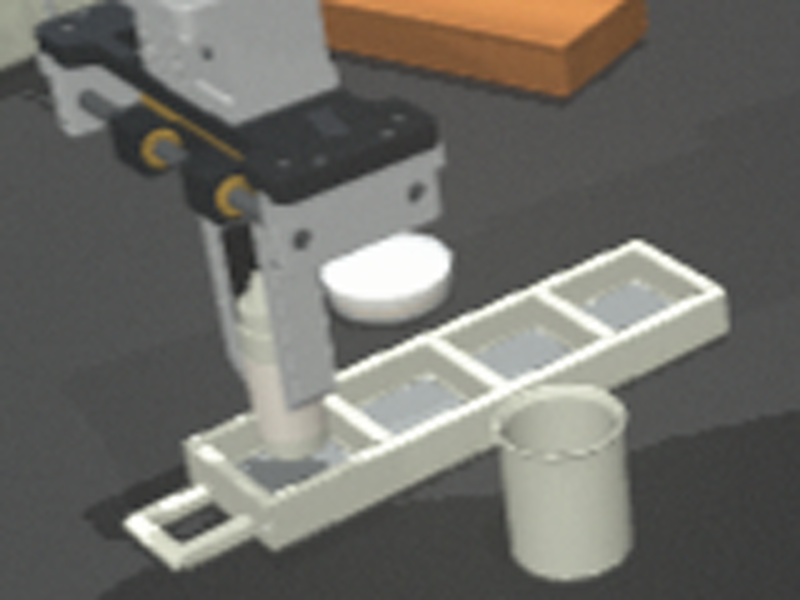

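```bash
python3 - <<'E'
from h import *
s=manip.camera("scene")
q=lambda u,v:((u+.5)/5-.5+150,(v+.5)/5-.5+130)
W=np.array([onz(s,*q(*p),22) for p in((268,497),(190,440),(638,242),(727,292))]);print(W,W.mean(0))
print([np.linalg.norm(W[i]-W[i-1]) for i in range(4)])
f=onz(s,*q(292,457),23.7); o=ray(s,0,0)[0]; d=f[:2]-o[:2]; d/=np.linalg.norm(d); print("base",f[:2]+14*d)
E
```

```text
[[ 675.36892144 -189.04315751   22.        ]
 [ 669.32576791 -245.71803536   22.        ]
 [ 437.50875394 -213.58520601   22.        ]
 [ 445.38229578 -151.30664396   22.        ]] [ 556.89643476 -199.91326071   22.        ]
[np.float64(233.06199269095742), np.float64(56.996153242388246), np.float64(234.03343070325909), np.float64(62.774293716544356)]
base [ 644.82193876 -212.73319941]
```

Request:
jog_arm(
  series=[
    [0, 0, -0.03, 0, 0, 0, 0.9],
    [0, 0, -0.06, 0, 0, 0, 0.9],
    [0, 0, -0.08, 0, 0, 0, 0.9],
    [0, 0, -0.1, 0, 0, 0, 0.9],
    [0, 0, -0.11, 0, 0, 0, 0.9],
    [0, 0, -0.12, 0, 0, 0, 0.9],
    [0, 0, -0.13, 0, 0, 0, 0.9],
    [0, 0, -0.13, 0, 0, 0, 0.9],
  ],
)

```text
clock: 8.8
eef_pos: [641.8, -214.0, 40.9]
eef_rot: [3.141, -0.001, -0.134]
wrist_force: [-4.0, 2.5, 11.0]
finger_gap: 27.2
finger_force: 20.0
```

Request:
jog_arm(
  series=[
    [0, 0, -0.005, 0, 0, 0, 0.9],
    [0, 0, -0.01, 0, 0, 0, 0.9],
    [0, 0, -0.01, 0, 0, 0, 0.9],
  ],
)

```text
clock: 9.05
eef_pos: [642.2, -214.0, 40.8]
eef_rot: [3.141, -0.002, -0.134]
wrist_force: [-7.2, 4.2, 18.0]
finger_gap: 27.8
finger_force: 20.0
```

```bash
python3 - <<'E'
from h import *
s=manip.camera("scene")
st=manip.read_state(); print(st["eef_pos"],st["eef_rot"],st["wrist_force"],st["moment"])
print([proj(s,(641.8+a,-214+b,z)).round(1) for a,b in((0,0),) for z in (6,96)])
cv2.imwrite("pics/p7.png",cv2.resize(s["frame"][160:240,170:250],(600,600),interpolation=cv2.INTER_CUBIC)[:,:,::-1])
E
```

```text
[ 642.16149262 -214.04415691   40.74470091] [ 3.14126205e+00 -2.04738872e-03 -1.34154878e-01] [-7.64803419  3.64941285 17.66249149] [0.71248013 1.59305616 0.0207091 ]
[array([209.4, 223.5]), array([202.4, 185.9])]
```

View pics/p7.png

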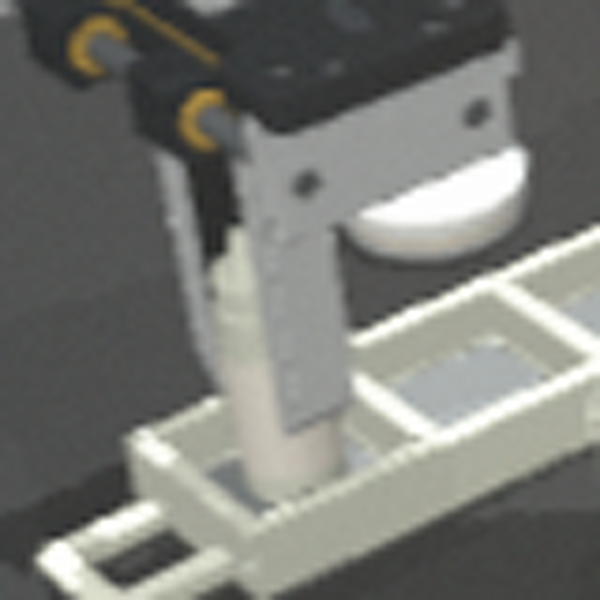

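Request:
jog_arm(
  series=[
    [0, 0, 0.01, 0, 0, 0, 0.9],
    [0, 0, 0.01, 0, 0, 0, 0.69],
    [0, 0, 0.01, 0, 0, 0, 0.67],
    [0, 0, 0.01, 0, 0, 0, 0.65],
    [0, 0, 0.01, 0, 0, 0, 0.6],
    [0, 0, 0.01, 0, 0, 0, 0.55],
    [0, 0, 0.01, 0, 0, 0, 0.45],
    [0, 0, 0.01, 0, 0, 0, 0.4],
  ],
  grip_force=10,
)

```text
clock: 9.77
eef_pos: [641.5, -214.0, 39.3]
eef_rot: [-3.142, 0.0, -0.134]
wrist_force: [-0.1, 0.2, 0.9]
finger_gap: 52.2
finger_force: 0.0
```

Request:
jog_arm(
  series=[
    [0, 0, 0.1, 0, 0, 0, 0.36],
    [0, 0, 0.3, 0, 0, 0, 0.36],
    [0, 0, 0.5, 0, 0, 0, 0.36],
    [0, 0, 0.7, 0, 0, 0, 0.36],
    [0, 0, 0.9, 0, 0, 0, 0.36],
    [0, 0, 1, 0, 0, 0, 0.36],
    [0, 0, 1, 0, 0, 0, 0.36],
  ],
)

```text
clock: 10.35
eef_pos: [642.5, -214.4, 163.2]
eef_rot: [3.14, -0.005, -0.134]
wrist_force: [0.0, 0.0, 0.0]
finger_gap: 60.0
finger_force: 0.0
```

```bash
python3 - <<'E'
from h import *
s=manip.camera("scene")
st=manip.read_state(); print(st["eef_pos"],st["eef_rot"],st["wrist_force"])
cv2.imwrite("pics/p8.png",cv2.resize(s["frame"][120:240,170:290],(600,600),interpolation=cv2.INTER_CUBIC)[:,:,::-1])
E
```

```text
[ 641.86714882 -214.13164583  160.64187895] [ 3.14105112e+00 -2.24091697e-03 -1.34394177e-01] [ 1.02127821 -0.08281744 -0.45560544]
```

View pics/p8.png

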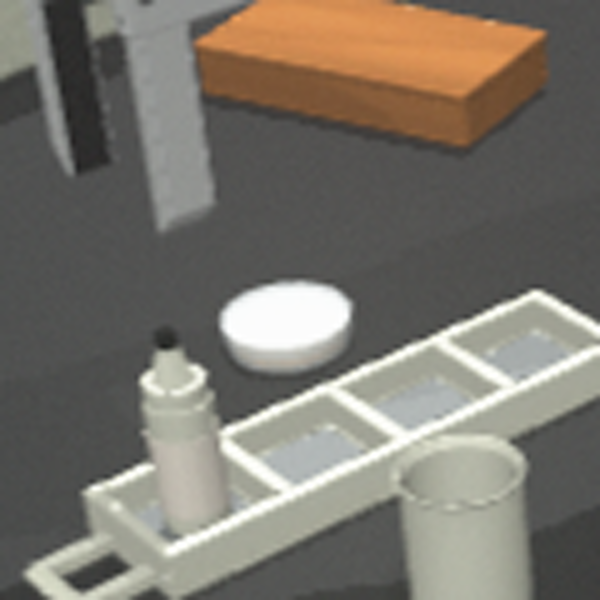

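Request:
jog_arm(
  series=[
    [-0.05, 0.2, 0, 0, 0, 0.03, 0.36],
    [-0.13, 0.45, 0, 0, 0, 0.07, 0.36],
    [-0.2, 0.7, 0, 0, 0, 0.11, 0.36],
    [-0.263, 0.902, 0, 0, 0, 0.148, 0.36],
    [-0.263, 0.902, 0, 0, 0, 0.148, 0.36],
  ],
)

```text
clock: 10.82
eef_pos: [608.5, -101.8, 157.7]
eef_rot: [-3.14, 0.003, 0.105]
wrist_force: [0.6, 0.2, -0.3]
finger_gap: 60.0
finger_force: 0.0
```

Request:
jog_arm(
  series=[
    [-0.05, 0.2, 0, 0, 0, 0.03, 0.36],
    [-0.13, 0.45, 0, 0, 0, 0.07, 0.36],
    [-0.2, 0.7, 0, 0, 0, 0.11, 0.36],
    [-0.263, 0.902, 0, 0, 0, 0.148, 0.36],
    [-0.263, 0.902, 0, 0, 0, 0.148, 0.36],
  ],
)

```text
clock: 11.23
eef_pos: [577.0, 5.7, 158.0]
eef_rot: [-3.14, 0.002, 0.336]
wrist_force: [0.5, 0.5, -0.2]
finger_gap: 59.9
finger_force: 0.0
```

Request:
jog_arm(
  series=[
    [-0.05, 0.2, 0, 0, 0, 0.03, 0.36],
    [-0.13, 0.45, 0, 0, 0, 0.07, 0.36],
    [-0.2, 0.7, 0, 0, 0, 0.11, 0.36],
    [-0.263, 0.902, 0, 0, 0, 0.148, 0.36],
    [-0.263, 0.902, 0, 0, 0, 0.148, 0.36],
  ],
)

```text
clock: 11.65
eef_pos: [545.7, 113.3, 158.3]
eef_rot: [-3.14, 0.002, 0.568]
wrist_force: [-0.4, 0.1, 0.4]
finger_gap: 59.7
finger_force: 0.0
```

Request:
jog_arm(
  series=[
    [-0.05, 0.2, 0, 0, 0, 0.03, 0.36],
    [-0.13, 0.45, 0, 0, 0, 0.07, 0.36],
    [-0.2, 0.7, 0, 0, 0, 0.11, 0.36],
    [-0.263, 0.902, 0, 0, 0, 0.148, 0.36],
    [-0.263, 0.902, 0, 0, 0, 0.148, 0.36],
    [-0.263, 0.902, 0, 0, 0, 0.148, 0.36],
    [-0.263, 0.902, 0, 0, 0, 0.148, 0.36],
  ],
)

```text
clock: 12.23
eef_pos: [515.7, 217.7, 158.7]
eef_rot: [-3.141, 0.001, 0.793]
wrist_force: [0.0, -0.4, 0.7]
finger_gap: 60.4
finger_force: 0.0
```

Request:
jog_arm(
  series=[
    [0, 0, -0.2, 0, 0, 0, 0.36],
    [0, 0, -0.4, 0, 0, 0, 0.36],
    [0, 0, -0.6, 0, 0, 0, 0.36],
    [0, 0, -0.8, 0, 0, 0, 0.36],
    [0, 0, -0.9, 0, 0, 0, 0.36],
    [0, 0, -0.97, 0, 0, 0, 0.36],
    [0, 0, -0.97, 0, 0, 0, 0.36],
    [0, 0, -0.97, 0, 0, 0, 0.42],
  ],
  grip_force=20,
)

```text
clock: 12.9
eef_pos: [515.8, 218.6, 43.7]
eef_rot: [3.141, -0.0, 0.795]
wrist_force: [0.6, 0.0, -0.6]
finger_gap: 56.5
finger_force: 0.0
```

Request:
jog_arm(
  series=[
    [0, 0, 0, 0, 0, 0, 0.46],
    [0, 0, 0, 0, 0, 0, 0.5],
    [0, 0, 0, 0, 0, 0, 0.54],
    [0, 0, 0, 0, 0, 0, 0.58],
    [0, 0, 0, 0, 0, 0, 0.63],
    [0, 0, 0, 0, 0, 0, 0.7],
    [0, 0, 0, 0, 0, 0, 0.9],
    [0, 0, 0, 0, 0, 0, 0.9],
  ],
  grip_force=30,
)

```text
clock: 13.57
eef_pos: [515.3, 219.1, 43.3]
eef_rot: [3.142, -0.0, 0.796]
wrist_force: [-1.3, 0.4, 4.2]
finger_gap: 33.2
finger_force: 30.0
```

```bash
python3 - <<'E'
from h import *
s=manip.camera("scene")
st=manip.read_state(); print(st["eef_pos"],st["eef_rot"],st["finger_gap"],st["finger_force"],st["wrist_force"])
cv2.imwrite("pics/p9.png",cv2.resize(s["frame"][190:310,370:490],(600,600),interpolation=cv2.INTER_CUBIC)[:,:,::-1])
E
```

```text
[515.36243894 219.09318364  43.32077763] [ 3.14153161e+00 -3.64526669e-04  7.95624874e-01] 34.11961216270044 30.001088082790375 [-2.14229478  0.6783138   4.46169168]
```

View pics/p9.png

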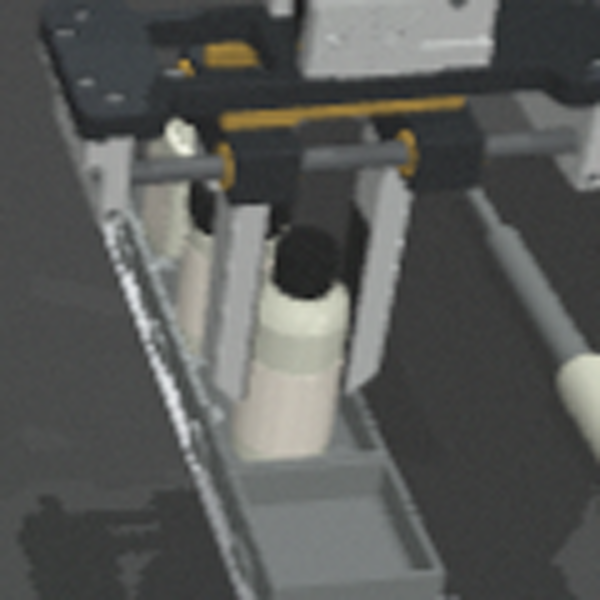

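Request:
jog_arm(
  series=[
    [0, 0, 0.05, 0, 0, 0, 0.9],
    [0, 0, 0.15, 0, 0, 0, 0.9],
    [0, 0, 0.3, 0, 0, 0, 0.9],
    [0, 0, 0.45, 0, 0, 0, 0.9],
    [0, 0, 0.6, 0, 0, 0, 0.9],
    [0, 0, 0.75, 0, 0, 0, 0.9],
    [0, 0, 0.9, 0, 0, 0, 0.9],
    [0, 0, 0.98, 0, 0, 0, 0.9],
  ],
)

```text
clock: 14.28
eef_pos: [515.8, 219.1, 163.7]
eef_rot: [3.14, -0.003, 0.796]
wrist_force: [0.1, -0.4, 0.3]
finger_gap: 33.5
finger_force: 30.0
```

Request:
jog_arm(
  series=[
    [0.01, -0.06, 0, 0, 0, -0.01, 0.9],
    [0.03, -0.18, 0, 0, 0, -0.03, 0.9],
    [0.05, -0.32, 0, 0, 0, -0.05, 0.9],
    [0.07, -0.46, 0, 0, 0, -0.08, 0.9],
    [0.1, -0.61, 0, 0, 0, -0.1, 0.9],
    [0.12, -0.75, 0, 0, 0, -0.13, 0.9],
    [0.14, -0.85, 0, 0, 0, -0.14, 0.9],
    [0.145, -0.886, 0, 0, 0, -0.148, 0.9],
  ],
)

```text
clock: 14.95
eef_pos: [532.7, 110.9, 160.0]
eef_rot: [-3.141, 0.001, 0.561]
wrist_force: [0.1, 0.5, -0.1]
finger_gap: 33.7
finger_force: 30.0
```

Request:
jog_arm(
  series=[
    [0.01, -0.06, 0, 0, 0, -0.01, 0.9],
    [0.03, -0.18, 0, 0, 0, -0.03, 0.9],
    [0.05, -0.32, 0, 0, 0, -0.05, 0.9],
    [0.07, -0.46, 0, 0, 0, -0.08, 0.9],
    [0.1, -0.61, 0, 0, 0, -0.1, 0.9],
    [0.12, -0.75, 0, 0, 0, -0.13, 0.9],
    [0.14, -0.85, 0, 0, 0, -0.14, 0.9],
    [0.145, -0.886, 0, 0, 0, -0.148, 0.9],
  ],
)

```text
clock: 15.62
eef_pos: [550.3, 5.2, 160.5]
eef_rot: [3.142, 0.0, 0.33]
wrist_force: [-0.1, -0.0, -0.2]
finger_gap: 33.8
finger_force: 30.0
```

Request:
jog_arm(
  series=[
    [0.01, -0.06, 0, 0, 0, -0.01, 0.9],
    [0.03, -0.18, 0, 0, 0, -0.03, 0.9],
    [0.05, -0.32, 0, 0, 0, -0.05, 0.9],
    [0.07, -0.46, 0, 0, 0, -0.08, 0.9],
    [0.1, -0.61, 0, 0, 0, -0.1, 0.9],
    [0.12, -0.75, 0, 0, 0, -0.13, 0.9],
    [0.14, -0.85, 0, 0, 0, -0.14, 0.9],
    [0.145, -0.886, 0, 0, 0, -0.148, 0.9],
  ],
)

```text
clock: 16.28
eef_pos: [567.7, -101.0, 160.5]
eef_rot: [3.142, 0.0, 0.097]
wrist_force: [0.5, -0.1, -1.2]
finger_gap: 33.3
finger_force: 30.0
```

Request:
jog_arm(
  series=[
    [0.01, -0.06, 0, 0, 0, -0.01, 0.9],
    [0.03, -0.18, 0, 0, 0, -0.03, 0.9],
    [0.05, -0.32, 0, 0, 0, -0.05, 0.9],
    [0.07, -0.46, 0, 0, 0, -0.08, 0.9],
    [0.1, -0.61, 0, 0, 0, -0.1, 0.9],
    [0.12, -0.75, 0, 0, 0, -0.13, 0.9],
    [0.145, -0.886, 0, 0, 0, -0.148, 0.9],
    [0.145, -0.886, 0, 0, 0, -0.148, 0.9],
  ],
)

```text
clock: 16.95
eef_pos: [585.0, -209.1, 160.4]
eef_rot: [3.141, -0.0, -0.139]
wrist_force: [-0.6, -0.1, -0.9]
finger_gap: 33.6
finger_force: 30.0
```

Request:
jog_arm(
  series=[
    [0, 0.005, -0.1, 0, 0, 0, 0.9],
    [0, 0.005, -0.25, 0, 0, 0, 0.9],
    [0, 0.005, -0.4, 0, 0, 0, 0.9],
    [0, 0.005, -0.55, 0, 0, 0, 0.9],
    [0, 0.005, -0.7, 0, 0, 0, 0.9],
    [0, 0.005, -0.8, 0, 0, 0, 0.9],
    [0, 0.005, -0.86, 0, 0, 0, 0.9],
    [0, 0.005, -0.86, 0, 0, 0, 0.9],
  ],
)

```text
clock: 17.62
eef_pos: [584.2, -205.0, 55.7]
eef_rot: [-3.141, 0.002, -0.134]
wrist_force: [-0.1, -0.2, -0.8]
finger_gap: 33.5
finger_force: 30.0
```

Request:
jog_arm(
  series=[
    [0, 0, -0.03, 0, 0, 0, 0.9],
    [0, 0, -0.06, 0, 0, 0, 0.9],
    [0, 0, -0.08, 0, 0, 0, 0.9],
    [0, 0, -0.1, 0, 0, 0, 0.9],
    [0, 0, -0.12, 0, 0, 0, 0.9],
    [0, 0, -0.13, 0, 0, 0, 0.9],
    [0, 0, -0.13, 0, 0, 0, 0.9],
  ],
)

```text
clock: 18.2
eef_pos: [585.2, -205.7, 43.2]
eef_rot: [3.141, -0.001, -0.134]
wrist_force: [-4.8, 2.8, 11.1]
finger_gap: 33.8
finger_force: 30.0
```

Request:
jog_arm(
  series=[
    [0, 0, 0.01, 0, 0, 0, 0.9],
    [0, 0, 0.015, 0, 0, 0, 0.63],
    [0, 0, 0.015, 0, 0, 0, 0.61],
    [0, 0, 0.015, 0, 0, 0, 0.59],
    [0, 0, 0.015, 0, 0, 0, 0.55],
    [0, 0, 0.015, 0, 0, 0, 0.5],
    [0, 0, 0.015, 0, 0, 0, 0.4],
    [0, 0, 0.015, 0, 0, 0, 0.36],
  ],
  grip_force=15,
)

```text
clock: 18.87
eef_pos: [584.9, -205.7, 43.6]
eef_rot: [-3.142, 0.0, -0.134]
wrist_force: [-0.2, -0.9, 0.2]
finger_gap: 57.0
finger_force: 0.0
```

Request:
jog_arm(
  series=[
    [0, 0, 0.1, 0, 0, 0, 0.36],
    [0, 0, 0.3, 0, 0, 0, 0.36],
    [0, 0, 0.5, 0, 0, 0, 0.36],
    [0, 0, 0.7, 0, 0, 0, 0.36],
    [0, 0, 0.9, 0, 0, 0, 0.36],
    [0, 0, 0.98, 0, 0, 0, 0.36],
    [0, 0, 0.98, 0, 0, 0, 0.36],
  ],
)

```text
clock: 19.45
eef_pos: [585.8, -206.0, 164.3]
eef_rot: [3.14, -0.004, -0.134]
wrist_force: [0.6, 0.7, -0.2]
finger_gap: 60.2
finger_force: 0.0
```

```bash
python3 - <<'E'
from h import *
s=manip.camera("scene")
st=manip.read_state(); print(st["eef_pos"],st["eef_rot"],st["wrist_force"])
cv2.imwrite("pics/p10.png",cv2.resize(s["frame"][120:240,170:290],(600,600),interpolation=cv2.INTER_CUBIC)[:,:,::-1])
E
```

```text
[ 585.1025501  -205.76766055  161.95258578] [ 3.14117536e+00 -1.60800321e-03 -1.34295078e-01] [ 1.16111958  0.22567676 -0.48633655]
```

View pics/p10.png

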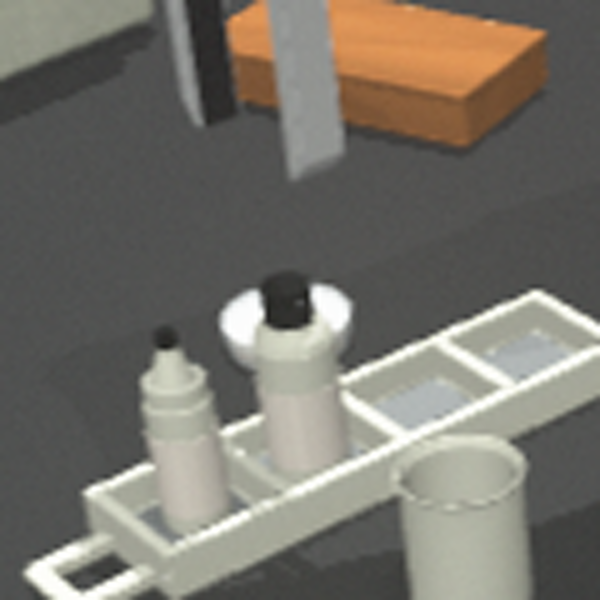

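Request:
jog_arm(
  series=[
    [-0.05, 0.18, 0, 0, 0, 0.03, 0.36],
    [-0.11, 0.4, 0, 0, 0, 0.07, 0.36],
    [-0.17, 0.6, 0, 0, 0, 0.11, 0.36],
    [-0.228, 0.785, 0, 0, 0, 0.148, 0.36],
    [-0.228, 0.785, 0, 0, 0, 0.148, 0.36],
  ],
)

```text
clock: 19.92
eef_pos: [556.1, -108.3, 159.5]
eef_rot: [-3.14, 0.003, 0.104]
wrist_force: [-0.2, 0.2, 0.8]
finger_gap: 60.4
finger_force: 0.0
```

Request:
jog_arm(
  series=[
    [-0.05, 0.18, 0, 0, 0, 0.03, 0.36],
    [-0.11, 0.4, 0, 0, 0, 0.07, 0.36],
    [-0.17, 0.6, 0, 0, 0, 0.11, 0.36],
    [-0.228, 0.785, 0, 0, 0, 0.148, 0.36],
    [-0.228, 0.785, 0, 0, 0, 0.148, 0.36],
  ],
)

```text
clock: 20.33
eef_pos: [528.9, -14.8, 159.9]
eef_rot: [-3.14, 0.002, 0.336]
wrist_force: [0.5, -0.8, 0.2]
finger_gap: 60.2
finger_force: 0.0
```

Request:
jog_arm(
  series=[
    [-0.05, 0.18, 0, 0, 0, 0.03, 0.36],
    [-0.11, 0.4, 0, 0, 0, 0.07, 0.36],
    [-0.17, 0.6, 0, 0, 0, 0.11, 0.36],
    [-0.228, 0.785, 0, 0, 0, 0.148, 0.36],
    [-0.228, 0.785, 0, 0, 0, 0.148, 0.36],
  ],
)

```text
clock: 20.75
eef_pos: [501.8, 78.9, 160.2]
eef_rot: [-3.14, 0.002, 0.567]
wrist_force: [-0.4, 0.8, 0.2]
finger_gap: 60.3
finger_force: 0.0
```

Request:
jog_arm(
  series=[
    [-0.05, 0.18, 0, 0, 0, 0.03, 0.36],
    [-0.11, 0.4, 0, 0, 0, 0.07, 0.36],
    [-0.17, 0.6, 0, 0, 0, 0.11, 0.36],
    [-0.228, 0.785, 0, 0, 0, 0.148, 0.36],
    [-0.228, 0.785, 0, 0, 0, 0.148, 0.36],
    [-0.228, 0.785, 0, 0, 0, 0.148, 0.36],
    [-0.228, 0.785, 0, 0, 0, 0.148, 0.36],
  ],
)

```text
clock: 21.33
eef_pos: [475.8, 170.1, 160.6]
eef_rot: [-3.141, 0.001, 0.793]
wrist_force: [-0.2, -0.3, 0.3]
finger_gap: 60.1
finger_force: 0.0
```

Request:
jog_arm(
  series=[
    [0, 0, -0.2, 0, 0, 0, 0.36],
    [0, 0, -0.4, 0, 0, 0, 0.36],
    [0, 0, -0.5, 0, 0, 0, 0.36],
    [0, 0, -0.5, 0, 0, 0, 0.36],
  ],
)

```text
clock: 21.67
eef_pos: [474.6, 169.4, 98.5]
eef_rot: [-3.139, 0.004, 0.793]
wrist_force: [0.5, -0.5, -0.0]
finger_gap: 60.0
finger_force: 0.0
```

Request:
jog_arm(
  series=[
    [0, 0.005, -0.12, 0, 0, 0, 0.36],
    [0, 0.005, -0.24, 0, 0, 0, 0.36],
    [0, 0.005, -0.36, 0, 0, 0, 0.36],
    [0, 0.005, -0.44, 0, 0, 0, 0.36],
    [0, 0.005, -0.48, 0, 0, 0, 0.36],
    [0, 0.005, -0.48, 0, 0, 0, 0.36],
    [0, 0.005, -0.48, 0, 0, 0, 0.42],
  ],
)

```text
clock: 22.25
eef_pos: [475.8, 171.5, 44.2]
eef_rot: [3.141, -0.0, 0.795]
wrist_force: [0.0, 0.8, 1.2]
finger_gap: 56.4
finger_force: 0.0
```

Request:
jog_arm(
  series=[
    [0, 0, 0, 0, 0, 0, 0.46],
    [0, 0, 0, 0, 0, 0, 0.49],
    [0, 0, 0, 0, 0, 0, 0.52],
    [0, 0, 0, 0, 0, 0, 0.55],
    [0, 0, 0, 0, 0, 0, 0.6],
    [0, 0, 0, 0, 0, 0, 0.7],
    [0, 0, 0, 0, 0, 0, 0.9],
    [0, 0, 0, 0, 0, 0, 0.9],
  ],
  grip_force=30,
)

```text
clock: 22.92
eef_pos: [475.5, 171.8, 43.8]
eef_rot: [-3.142, -0.0, 0.796]
wrist_force: [-1.1, 0.5, 2.2]
finger_gap: 35.4
finger_force: 30.0
```

```bash
python3 - <<'E'
from h import *
s=manip.camera("scene")
st=manip.read_state(); print(st["eef_pos"],st["eef_rot"],st["finger_gap"],st["finger_force"],st["wrist_force"])
cv2.imwrite("pics/p11.png",cv2.resize(s["frame"][170:290,360:480],(600,600),interpolation=cv2.INTER_CUBIC)[:,:,::-1])
E
```

```text
[475.4440954  171.75406378  43.76785247] [-3.14155784e+00 -9.98061729e-05  7.95625862e-01] 35.53644650072042 30.000687539577484 [-1.0315904  -0.32105299  2.70558393]
```

View pics/p11.png

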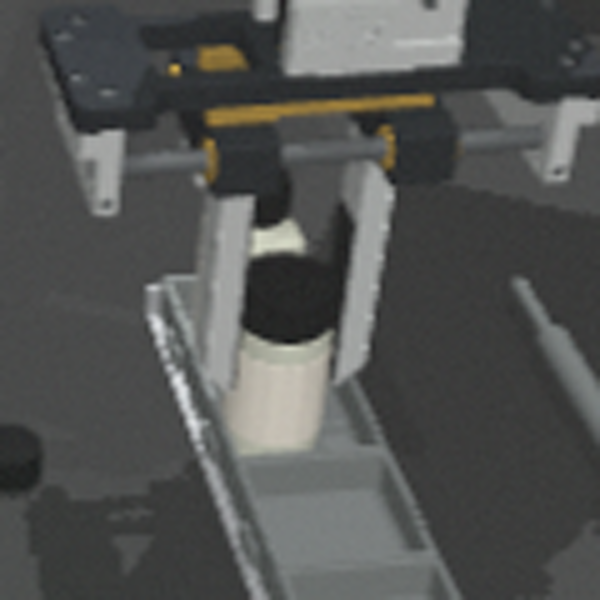

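Request:
jog_arm(
  series=[
    [0, 0, 0.05, 0, 0, 0, 0.9],
    [0, 0, 0.15, 0, 0, 0, 0.9],
    [0, 0, 0.3, 0, 0, 0, 0.9],
    [0, 0, 0.45, 0, 0, 0, 0.9],
    [0, 0, 0.6, 0, 0, 0, 0.9],
    [0, 0, 0.75, 0, 0, 0, 0.9],
    [0, 0, 0.9, 0, 0, 0, 0.9],
    [0, 0, 0.98, 0, 0, 0, 0.9],
  ],
)

```text
clock: 23.63
eef_pos: [475.9, 171.8, 163.5]
eef_rot: [3.14, -0.002, 0.796]
wrist_force: [0.4, -0.7, -1.4]
finger_gap: 35.6
finger_force: 30.0
```

Request:
jog_arm(
  series=[
    [0.01, -0.06, 0, 0, 0, -0.01, 0.9],
    [0.02, -0.16, 0, 0, 0, -0.03, 0.9],
    [0.04, -0.28, 0, 0, 0, -0.05, 0.9],
    [0.06, -0.41, 0, 0, 0, -0.08, 0.9],
    [0.075, -0.53, 0, 0, 0, -0.1, 0.9],
    [0.09, -0.65, 0, 0, 0, -0.13, 0.9],
    [0.105, -0.74, 0, 0, 0, -0.14, 0.9],
    [0.109, -0.771, 0, 0, 0, -0.148, 0.9],
  ],
)

```text
clock: 24.3
eef_pos: [488.3, 77.2, 160.2]
eef_rot: [-3.141, 0.002, 0.56]
wrist_force: [-0.0, -0.5, -1.2]
finger_gap: 35.5
finger_force: 30.0
```

Request:
jog_arm(
  series=[
    [0.01, -0.06, 0, 0, 0, -0.01, 0.9],
    [0.02, -0.16, 0, 0, 0, -0.03, 0.9],
    [0.04, -0.28, 0, 0, 0, -0.05, 0.9],
    [0.06, -0.41, 0, 0, 0, -0.08, 0.9],
    [0.075, -0.53, 0, 0, 0, -0.1, 0.9],
    [0.09, -0.65, 0, 0, 0, -0.13, 0.9],
    [0.105, -0.74, 0, 0, 0, -0.14, 0.9],
    [0.109, -0.771, 0, 0, 0, -0.148, 0.9],
  ],
)

```text
clock: 24.97
eef_pos: [501.7, -14.8, 161.1]
eef_rot: [3.142, 0.0, 0.329]
wrist_force: [-0.9, 0.1, -1.1]
finger_gap: 35.3
finger_force: 30.0
```

Request:
jog_arm(
  series=[
    [0.01, -0.06, 0, 0, 0, -0.01, 0.9],
    [0.02, -0.16, 0, 0, 0, -0.03, 0.9],
    [0.04, -0.28, 0, 0, 0, -0.05, 0.9],
    [0.06, -0.41, 0, 0, 0, -0.08, 0.9],
    [0.075, -0.53, 0, 0, 0, -0.1, 0.9],
    [0.09, -0.65, 0, 0, 0, -0.13, 0.9],
    [0.105, -0.74, 0, 0, 0, -0.14, 0.9],
    [0.109, -0.771, 0, 0, 0, -0.148, 0.9],
  ],
)

```text
clock: 25.63
eef_pos: [514.8, -107.3, 161.2]
eef_rot: [3.141, 0.0, 0.096]
wrist_force: [-0.5, 0.2, -0.8]
finger_gap: 35.5
finger_force: 30.0
```

Request:
jog_arm(
  series=[
    [0.01, -0.06, 0, 0, 0, -0.01, 0.9],
    [0.02, -0.16, 0, 0, 0, -0.03, 0.9],
    [0.04, -0.28, 0, 0, 0, -0.05, 0.9],
    [0.06, -0.41, 0, 0, 0, -0.08, 0.9],
    [0.075, -0.53, 0, 0, 0, -0.1, 0.9],
    [0.09, -0.65, 0, 0, 0, -0.13, 0.9],
    [0.109, -0.771, 0, 0, 0, -0.148, 0.9],
    [0.109, -0.771, 0, 0, 0, -0.148, 0.9],
  ],
)

```text
clock: 26.3
eef_pos: [527.9, -201.1, 161.1]
eef_rot: [3.141, -0.0, -0.139]
wrist_force: [0.5, 0.4, -0.7]
finger_gap: 35.3
finger_force: 30.0
```

Request:
jog_arm(
  series=[
    [0, 0, -0.1, 0, 0, 0, 0.9],
    [0, 0, -0.25, 0, 0, 0, 0.9],
    [0, 0, -0.4, 0, 0, 0, 0.9],
    [0, 0, -0.55, 0, 0, 0, 0.9],
    [0, 0, -0.7, 0, 0, 0, 0.9],
    [0, 0, -0.78, 0, 0, 0, 0.9],
    [0, 0, -0.78, 0, 0, 0, 0.9],
    [0, 0, -0.78, 0, 0, 0, 0.9],
  ],
)

```text
clock: 26.97
eef_pos: [527.7, -198.1, 67.6]
eef_rot: [-3.141, 0.001, -0.134]
wrist_force: [-0.5, 0.4, -0.8]
finger_gap: 35.6
finger_force: 30.0
```

Request:
jog_arm(
  series=[
    [0, 0, -0.05, 0, 0, 0, 0.9],
    [0, 0, -0.1, 0, 0, 0, 0.9],
    [0, 0, -0.13, 0, 0, 0, 0.9],
    [0, 0, -0.16, 0, 0, 0, 0.9],
    [0, 0, -0.18, 0, 0, 0, 0.9],
    [0, 0, -0.2, 0, 0, 0, 0.9],
    [0, 0, -0.21, 0, 0, 0, 0.9],
    [0, 0, -0.21, 0, 0, 0, 0.9],
  ],
)

```text
clock: 27.63
eef_pos: [528.0, -198.4, 43.7]
eef_rot: [3.142, -0.001, -0.134]
wrist_force: [-5.9, 3.4, 12.9]
finger_gap: 35.6
finger_force: 30.0
```

Request:
jog_arm(
  series=[
    [0, 0, 0.01, 0, 0, 0, 0.9],
    [0, 0, 0.015, 0, 0, 0, 0.61],
    [0, 0, 0.015, 0, 0, 0, 0.59],
    [0, 0, 0.015, 0, 0, 0, 0.57],
    [0, 0, 0.015, 0, 0, 0, 0.54],
    [0, 0, 0.015, 0, 0, 0, 0.5],
    [0, 0, 0.015, 0, 0, 0, 0.4],
    [0, 0, 0.015, 0, 0, 0, 0.36],
  ],
  grip_force=15,
)

```text
clock: 28.3
eef_pos: [527.7, -198.4, 44.2]
eef_rot: [-3.142, 0.0, -0.134]
wrist_force: [0.9, 0.2, 0.4]
finger_gap: 57.0
finger_force: 0.0
```

Request:
jog_arm(
  series=[
    [0, 0, 0.1, 0, 0, 0, 0.36],
    [0, 0, 0.3, 0, 0, 0, 0.36],
    [0, 0, 0.5, 0, 0, 0, 0.36],
    [0, 0, 0.7, 0, 0, 0, 0.36],
    [0, 0, 0.9, 0, 0, 0, 0.36],
    [0, 0, 0.98, 0, 0, 0, 0.36],
    [0, 0, 0.98, 0, 0, 0, 0.36],
  ],
)

```text
clock: 28.88
eef_pos: [528.6, -198.8, 164.6]
eef_rot: [3.14, -0.004, -0.134]
wrist_force: [-0.0, 0.0, -1.0]
finger_gap: 59.7
finger_force: 0.0
```

Request:
jog_arm(
  series=[
    [-0.05, 0.18, 0, 0, 0, 0.04, 0.36],
    [-0.11, 0.4, 0, 0, 0, 0.08, 0.36],
    [-0.18, 0.65, 0, 0, 0, 0.12, 0.36],
    [-0.258, 0.92, 0, 0, 0, 0.16, 0.36],
    [-0.258, 0.92, 0, 0, 0, 0.197, 0.36],
    [-0.258, 0.92, 0, 0, 0, 0.197, 0.36],
  ],
)

```text
clock: 29.38
eef_pos: [496.1, -86.7, 160.8]
eef_rot: [-3.141, 0.001, 0.18]
wrist_force: [0.6, 0.7, -0.8]
finger_gap: 60.0
finger_force: 0.0
```

Request:
jog_arm(
  series=[
    [-0.05, 0.18, 0, 0, 0, 0.04, 0.36],
    [-0.11, 0.4, 0, 0, 0, 0.08, 0.36],
    [-0.18, 0.65, 0, 0, 0, 0.12, 0.36],
    [-0.258, 0.92, 0, 0, 0, 0.16, 0.36],
    [-0.258, 0.92, 0, 0, 0, 0.197, 0.36],
    [-0.258, 0.92, 0, 0, 0, 0.197, 0.36],
  ],
)

```text
clock: 29.88
eef_pos: [465.6, 23.0, 161.1]
eef_rot: [-3.141, 0.001, 0.487]
wrist_force: [-0.0, 0.0, -0.5]
finger_gap: 60.4
finger_force: 0.0
```

Request:
jog_arm(
  series=[
    [-0.05, 0.18, 0, 0, 0, 0.04, 0.36],
    [-0.11, 0.4, 0, 0, 0, 0.08, 0.36],
    [-0.18, 0.65, 0, 0, 0, 0.12, 0.36],
    [-0.258, 0.92, 0, 0, 0, 0.16, 0.36],
    [-0.258, 0.92, 0, 0, 0, 0.197, 0.36],
    [-0.258, 0.92, 0, 0, 0, 0.197, 0.36],
    [-0.258, 0.92, 0, 0, 0, 0.197, 0.36],
  ],
)

```text
clock: 30.47
eef_pos: [435.3, 132.0, 161.4]
eef_rot: [-3.141, 0.001, 0.789]
wrist_force: [-0.1, -0.0, 0.1]
finger_gap: 60.2
finger_force: 0.0
```

Request:
jog_arm(
  series=[
    [0, 0, -0.2, 0, 0, 0, 0.36],
    [0, 0, -0.35, 0, 0, 0, 0.36],
    [0, 0, -0.4, 0, 0, 0, 0.36],
    [0, 0, -0.4, 0, 0, 0, 0.36],
  ],
)

```text
clock: 30.8
eef_pos: [434.6, 131.6, 112.6]
eef_rot: [-3.14, 0.002, 0.79]
wrist_force: [-0.3, -0.5, 0.4]
finger_gap: 60.3
finger_force: 0.0
```

```bash
python3 - <<'E'
from h import *
s=manip.camera("scene")
st=manip.read_state(); print(st["eef_pos"],st["eef_rot"],st["wrist_force"])
g=cv2.cvtColor(s["frame"],cv2.COLOR_RGB2GRAY)[130:225,170:290]
n,l,t,ce=cv2.connectedComponentsWithStats((g<35).astype(np.uint8))
for i in range(1,n):
    if 8<t[i,4]<300: print(t[i],np.round(ce[i]+[170,130],1))
for X in((643.7,-213,96.5),(587,-206,96.5),(528.8,-198.6,78.5)):print(np.round(proj(s,X),1))
E
```

```text
[435.12547475 131.97869033 113.74674666] [-3.14103508e+00  9.11299487e-04  7.90769102e-01] [-0.42400727  0.75731819  0.76371614]
[202.  186.2]
[226.3 176. ]
[250.6 173.8]
```

Request:
jog_arm(
  series=[
    [0, 0.008, -0.12, 0, 0, 0, 0.36],
    [0, 0.008, -0.24, 0, 0, 0, 0.36],
    [0, 0.008, -0.36, 0, 0, 0, 0.36],
    [0, 0.008, -0.48, 0, 0, 0, 0.36],
    [0, 0.008, -0.56, 0, 0, 0, 0.36],
    [0, 0.008, -0.58, 0, 0, 0, 0.36],
    [0, 0.008, -0.58, 0, 0, 0, 0.36],
    [0, 0.008, -0.58, 0, 0, 0, 0.42],
  ],
)

```text
clock: 31.52
eef_pos: [435.4, 133.8, 45.1]
eef_rot: [3.141, -0.001, 0.793]
wrist_force: [-0.4, 1.1, -0.1]
finger_gap: 56.8
finger_force: 0.0
```

Request:
jog_arm(
  series=[
    [0, 0, 0, 0, 0, 0, 0.47],
    [0, 0, 0, 0, 0, 0, 0.51],
    [0, 0, 0, 0, 0, 0, 0.55],
    [0, 0, 0, 0, 0, 0, 0.59],
    [0, 0, 0, 0, 0, 0, 0.64],
    [0, 0, 0, 0, 0, 0, 0.7],
    [0, 0, 0, 0, 0, 0, 0.9],
    [0, 0, 0, 0, 0, 0, 0.9],
  ],
  grip_force=30,
)

```text
clock: 32.18
eef_pos: [435.0, 133.8, 44.4]
eef_rot: [3.141, -0.0, 0.794]
wrist_force: [-0.4, 0.3, 2.2]
finger_gap: 32.9
finger_force: 28.6
```

Request:
jog_arm(
  series=[
    [0, 0, 0.05, 0, 0, 0, 0.9],
    [0, 0, 0.15, 0, 0, 0, 0.9],
    [0, 0, 0.3, 0, 0, 0, 0.9],
    [0, 0, 0.45, 0, 0, 0, 0.9],
    [0, 0, 0.6, 0, 0, 0, 0.9],
    [0, 0, 0.75, 0, 0, 0, 0.9],
    [0, 0, 0.9, 0, 0, 0, 0.9],
    [0, 0, 0.98, 0, 0, 0, 0.9],
  ],
)

```text
clock: 32.85
eef_pos: [435.3, 133.9, 164.0]
eef_rot: [3.14, -0.002, 0.794]
wrist_force: [0.6, -0.1, -0.2]
finger_gap: 32.8
finger_force: 28.6
```

Request:
jog_arm(
  series=[
    [0.01, -0.06, 0, 0, 0, -0.01, 0.9],
    [0.02, -0.18, 0, 0, 0, -0.04, 0.9],
    [0.035, -0.32, 0, 0, 0, -0.07, 0.9],
    [0.05, -0.46, 0, 0, 0, -0.1, 0.9],
    [0.07, -0.61, 0, 0, 0, -0.13, 0.9],
    [0.085, -0.75, 0, 0, 0, -0.16, 0.9],
    [0.095, -0.85, 0, 0, 0, -0.185, 0.9],
    [0.1, -0.901, 0, 0, 0, -0.197, 0.9],
  ],
)

```text
clock: 33.52
eef_pos: [446.5, 24.1, 160.8]
eef_rot: [-3.141, 0.001, 0.481]
wrist_force: [-0.2, -0.5, -0.9]
finger_gap: 33.2
finger_force: 28.6
```

Request:
jog_arm(
  series=[
    [0.01, -0.06, 0, 0, 0, -0.01, 0.9],
    [0.02, -0.18, 0, 0, 0, -0.04, 0.9],
    [0.035, -0.32, 0, 0, 0, -0.07, 0.9],
    [0.05, -0.46, 0, 0, 0, -0.1, 0.9],
    [0.07, -0.61, 0, 0, 0, -0.13, 0.9],
    [0.085, -0.75, 0, 0, 0, -0.16, 0.9],
    [0.095, -0.85, 0, 0, 0, -0.185, 0.9],
    [0.1, -0.901, 0, 0, 0, -0.197, 0.9],
  ],
)

```text
clock: 34.18
eef_pos: [458.8, -83.5, 161.5]
eef_rot: [-3.141, 0.001, 0.172]
wrist_force: [0.2, 0.1, -0.7]
finger_gap: 33.1
finger_force: 28.6
```

Request:
jog_arm(
  series=[
    [0.01, -0.06, 0, 0, 0, -0.01, 0.9],
    [0.02, -0.18, 0, 0, 0, -0.04, 0.9],
    [0.035, -0.32, 0, 0, 0, -0.07, 0.9],
    [0.05, -0.46, 0, 0, 0, -0.1, 0.9],
    [0.07, -0.61, 0, 0, 0, -0.13, 0.9],
    [0.085, -0.75, 0, 0, 0, -0.16, 0.9],
    [0.1, -0.901, 0, 0, 0, -0.197, 0.9],
    [0.1, -0.901, 0, 0, 0, -0.197, 0.9],
  ],
)

```text
clock: 34.85
eef_pos: [471.1, -192.4, 161.6]
eef_rot: [3.141, -0.0, -0.138]
wrist_force: [0.3, 1.1, -0.9]
finger_gap: 33.1
finger_force: 28.6
```

Request:
jog_arm(
  series=[
    [0, 0, -0.1, 0, 0, 0, 0.9],
    [0, 0, -0.25, 0, 0, 0, 0.9],
    [0, 0, -0.4, 0, 0, 0, 0.9],
    [0, 0, -0.55, 0, 0, 0, 0.9],
    [0, 0, -0.7, 0, 0, 0, 0.9],
    [0, 0, -0.78, 0, 0, 0, 0.9],
    [0, 0, -0.78, 0, 0, 0, 0.9],
    [0, 0, -0.78, 0, 0, 0, 0.9],
  ],
)

```text
clock: 35.52
eef_pos: [471.0, -190.2, 68.5]
eef_rot: [-3.141, 0.0, -0.133]
wrist_force: [0.3, -0.7, 0.5]
finger_gap: 33.0
finger_force: 28.6
```

Request:
jog_arm(
  series=[
    [0, 0, -0.05, 0, 0, 0, 0.9],
    [0, 0, -0.1, 0, 0, 0, 0.9],
    [0, 0, -0.13, 0, 0, 0, 0.9],
    [0, 0, -0.16, 0, 0, 0, 0.9],
    [0, 0, -0.18, 0, 0, 0, 0.9],
    [0, 0, -0.2, 0, 0, 0, 0.9],
    [0, 0, -0.21, 0, 0, 0, 0.9],
    [0, 0, -0.21, 0, 0, 0, 0.9],
  ],
)

```text
clock: 36.18
eef_pos: [471.4, -190.6, 44.2]
eef_rot: [3.141, -0.001, -0.134]
wrist_force: [-4.6, 4.3, 15.2]
finger_gap: 32.7
finger_force: 29.0
```

Contact at the pick height again (44.2), so it is on the floor; release and withdraw clear of the view.

Request:
jog_arm(
  series=[
    [0, 0, 0.01, 0, 0, 0, 0.9],
    [0, 0, 0.015, 0, 0, 0, 0.64],
    [0, 0, 0.015, 0, 0, 0, 0.62],
    [0, 0, 0.015, 0, 0, 0, 0.6],
    [0, 0, 0.015, 0, 0, 0, 0.56],
    [0, 0, 0.015, 0, 0, 0, 0.5],
    [0, 0, 0.015, 0, 0, 0, 0.4],
    [0, 0, 0.015, 0, 0, 0, 0.36],
  ],
  grip_force=15,
)

```text
clock: 36.85
eef_pos: [470.9, -190.6, 44.8]
eef_rot: [-3.142, 0.0, -0.134]
wrist_force: [-1.0, 0.3, 0.6]
finger_gap: 56.8
finger_force: 0.0
```

Request:
jog_arm(
  series=[
    [0, 0, 0.1, 0, 0, 0, 0.36],
    [0, 0, 0.3, 0, 0, 0, 0.36],
    [0, 0, 0.5, 0, 0, 0, 0.36],
    [0, 0, 0.7, 0, 0, 0, 0.36],
    [0, 0, 0.9, 0, 0, 0, 0.36],
    [0, 0, 1, 0, 0, 0, 0.36],
    [0, 0, 1, 0, 0, 0, 0.36],
  ],
)

```text
clock: 37.43
eef_pos: [471.8, -191.0, 167.5]
eef_rot: [3.14, -0.004, -0.134]
wrist_force: [0.1, -0.2, 0.4]
finger_gap: 60.1
finger_force: 0.0
```

Request:
jog_arm(
  series=[
    [0, 0.2, 0.1, 0, 0, 0, 0.36],
    [0, 0.5, 0.2, 0, 0, 0, 0.36],
    [0, 0.8, 0.3, 0, 0, 0, 0.36],
    [0, 1, 0.3, 0, 0, 0, 0.36],
    [0, 1, 0.3, 0, 0, 0, 0.36],
  ],
)

```text
clock: 37.85
eef_pos: [470.7, -67.3, 200.4]
eef_rot: [-3.141, 0.0, -0.131]
wrist_force: [0.5, 0.2, -0.1]
finger_gap: 60.1
finger_force: 0.0
```

Request:
jog_arm(
  series=[
    [0, 0.3, 0, 0, 0, 0, 0.36],
    [0, 0.6, 0, 0, 0, 0, 0.36],
    [0, 0.9, 0, 0, 0, 0, 0.36],
    [0, 1, 0, 0, 0, 0, 0.36],
    [0, 1, 0, 0, 0, 0, 0.36],
    [0, 1, 0, 0, 0, 0, 0.36],
    [0, 1, 0, 0, 0, 0, 0.36],
  ],
)

```text
clock: 38.43
eef_pos: [470.8, 48.4, 200.2]
eef_rot: [3.141, 0.001, -0.135]
wrist_force: [-0.1, 0.2, -1.0]
finger_gap: 60.4
finger_force: 0.0
```

```bash
python3 - <<'E'
from h import *
s=manip.camera("scene");c=manip.camera("top")
a=cv2.resize(s["frame"][120:250,170:300],(400,400),interpolation=cv2.INTER_CUBIC);b=cv2.resize(c["frame"][175:315,370:510],(400,400),interpolation=cv2.INTER_CUBIC)
cv2.imwrite("pics/p12.png",np.hstack([a,b])[:,:,::-1])
E
```

```text
(no output)
```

View pics/p12.png

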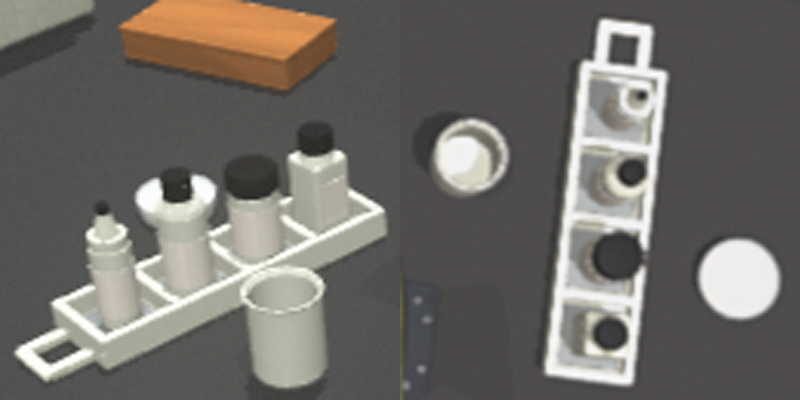

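```bash
python3 - <<'E'
from h import *
c=manip.camera("top"); u=np.array([.991,-.136]);v=np.array([.136,.991])
for n,p,z,k in(("d",(240,96),96.5,87),("a",(231,172),96.5,29),("b",(217,256),78.5,-29),("c",(210,333),86.5,-87)):
    X=onz(c,(p[0]+.5)/2.857-.5+370,(p[1]+.5)/2.857-.5+175,z)[:2]; e=X-[557.8,-204]; print(n,X.round(1),(e@u-k).round(1),(e@v).round(1))
print(manip.sign_off())
E
```

```text
d [ 640.7 -213.7] -3.6 1.7
a [ 586.2 -206. ] -0.6 1.9
b [ 527.9 -198.5] -1.4 1.4
c [ 472.8 -190.6] 1.0 1.7
the job is handed in; nothing more can be done
None
```

All four bottles stand upright in the tray in their original order from the tab (d, a, b, c), each measured within about 4 mm of its pocket centre; the beaker was left where it stood, and the job is handed in at about 38 s of the 128 s allowed, with no verdict returned.

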